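# Work the parcel-door key into its sticky lock and hold it turned

## Task

A front section of mailboxes lies on its back on the bench. Take the key with the large rectangular head out of the key rack and put it into the lock of the tall parcel door (the only double-height door): the pins are sticky, so do not force it but wiggle it gently down until its head sits on the lock. Only then turn it a quarter turn clockwise to the stop, and finish still gripping the key and holding it turned against the lock's return spring, leaving the other keys in the rack and everything else on the bench where it is.

Things in the scene. Friction and masses are not known exactly. Their poses are not given: they have to be found in the camera images.
- key: The key to use, standing blade down in one of the rack's three slots (which one varies). Black plastic head, a flat rectangle 26 wide (key's y) x 8 thick (key's x) x 30 tall (z 0 to 30); the other two keys have small round heads. Origin: middle of the head's underside (the shoulder), z up. The key is the same both ways round (yaw + pi). 20 to 45 g.
- key_tip (a point): The point of that key, 32 mm below its origin, same axes. Under the head come a round brass neck, 3.6 in diameter, down to z -6 of the key, a blade 10 wide (y) x 3 thick (x) down to z -27, then a 45 degree V point that ends here.
- key_grip (a point): Grip point on the flat head of that key, 22 mm above its origin (8 below the head's top), same axes: pinch the head here across its 8 mm thickness (key's x), clear of the rack and of the lock's ring. With the key home in the lock this point is 84 mm above the bench.
- rack: Grey plastic key rack, a fixed block 44 (x) x 150 (y) x 40 high; origin: centre of its underside. Three slots in its top, at y -45, 0, +45, each 11.6 long (y) x 5 wide (x), 36 deep. The keys stand in them with the head undersides on the rack's top, the flat of the heads along the rack's y. Heads end 70 (rectangular) and 64 (round) above the bench.
- panel: Mailbox front section on its back, doors upward: stainless steel, fixed, 250 (x) x 300 (y) x 60 high; origin: centre of its underside. Rim 1.5 higher than the doors. Left column (+y): three doors 68 x 129. Right column (-y): the tall parcel door, 146 (x) x 129, nearest the robot, one small door beyond it. Each door has a lock near its left (+y) edge; only the parcel door's lock works.
- lock (a point): The parcel door's lock: centre of the top of its 26 mm face ring, 62 mm above the bench, 2 above the door, at x -39, y -26 of the panel, panel's axes. Keyhole: a slot 11.4 long x 4.4 wide with a 1.5 bevel, along this x axis, so the key's y goes along this x (either way round), straight down. Home: the head's underside sits on the ring, so the key's origin is at this point (z within 1.8 mm).
- lock_plate (a point): Underside of the lock's fixed front plate, 4.5 below the ring's top. The plate lets the blade go only straight in; with the key home the thin neck lies in the plate and the key can turn. While turned it cannot come out. Do not turn the lock more than 17 degrees before the key is home.
- lock_pins (a point): Lock axis 16.5 below the ring, between two sprung, gummed pins (13 and 20 below) that catch the key when its origin is about 16 and 9 above the ring. A straight push often jams there even at 30 N; turns of about 5 degrees to and fro (the play of the keyhole) under a light push of 5 to 10 N let it slip by. Over 50 N on the way in bends the key.
- plug (a joint): Angle of the lock's cylinder, rad: 0 at rest, growing clockwise seen from above to a stop at 1.57. A spring (0.03 N m at rest, 0.11 at the stop) turns it back if let go. The blade has play in the cylinder: the key must turn some 5 to 9 degrees farther than the cylinder. Turned means at least 1.35.
- round_key_a: Bystander: key with a round head 22 across x 8 thick, in another slot of the rack. Origin at the underside of the head.
- round_key_b: Bystander: a key like round_key_a in the third slot.
- spare_lock: Bystander: loose spare lock cylinder 26 across, 29 high with a flat cam on top, standing on a door of the panel's left column, 90 to 135 mm from the lock. Origin at the centre of its underside.
- screwdriver: Bystander: screwdriver about 200 long, lying on the bench to the right of the rack.
- tape: Bystander: roll of packing tape lying flat, 100 across, 48 high, beyond the rack.
- carton: Bystander: closed carton 110 x 160 x 70 to the left of the panel.
- mug: Bystander: mug 80 across, 90 high, at the left.
Mind the look-alikes: they are no part of the job. Leave any brown or pink look-alike of the rack alone.

How it is judged:
By the outcome, as a careful person would: the job done as asked, in the order asked, and still so for the second after the job is handed in, while the arm keeps its last pose, push and grip.
It also fails if it takes over 58 s, if anything falls off the work surface, if the arm or the gripper's body presses on something with over 40 N, if the wrist force passes 120 N, or if a joint passes its speed limit or range.

## Robot

A 6-joint arm with a two-finger parallel gripper is mounted at the origin on the work surface. World frame = base frame: x ahead of the robot, y to its left, z up, the work surface at z = 0. Lengths are in mm, angles in degrees, forces in N, time in s.
With the tool pointing down it reaches from about 300 to 750 mm from the base axis. Payload 8.5 kg.
Tool frame: the origin (TCP) lies midway between the tips of the shut fingers; the grasp point (between the pads) lies env.grip_point_offset behind it (env.grip_point_offset is the distance from the TCP to the grasp point, in mm); z points along the fingers, y is the line along which they close (so a half turn about z gives the same grasp; the last joint's range is limited). The gripper opens to 88 mm and grips with 3 to 60 N. Pads are 18 mm wide; open, the fingers measure 123 mm over their backs; the gripper's body (75 mm by 187 mm) begins 45 mm behind the grasp point.
Start: joints at [-87.68, 21.807, 74.336, -0, 83.858, -12.336], TCP at [139.156, -532.087, 238.748] pointing down, gripper open.
Joint ranges: [-178.18, 178.18], [-50.72, 133.34], [12.68, 142.11], [-81.47, 261.47], [9.98, 163.14], [-165.26, 165.26]. Speed limits (degrees/s): [136.94, 136.94, 180, 180, 180, 180].

## Interface

Orientations are given as [roll, pitch, yaw] about the fixed x, y, z axes, in that order (R = Rz(yaw) Ry(pitch) Rx(roll)).
In Python, from rig import env, camera, camera_model gives the robot as it stands. The module is installed in compiled form; this text tells all that it offers.
- The arm moves only by the tool apply_moves, never from a script. Its arguments are lists of equal length, an entry for each row: "xyz": the shift along the tool's x, y, z in mm, a list of three; "turn": the turn about the tool's z in rad; "hand": the opening, from -1 (shut) to 1 (fully open). In form: {"xyz": [[dx, dy, dz], ...], "turn": [turn, ...], "hand": [hand, ...]}. A call has 1 to 8 rows; each row shifts and turns the commanded pose from where the row before left it, along the tool's axes as they then stand; what a row does not reach is not made up. A row lasts 1/8 s, in which the tool goes at most 62.5 mm and 10.7 degrees, less where a joint would pass 70% of its speed; a pose out of reach is approached as far as the arm can. A call is refused whole if a number of a shift passes 62.5 or a number of a turn 0.188, either way. A call with a gripper value outside its range is refused whole. The fingers move at their own pace and stop on an object; the grip force is fixed at half the most. Time passes only in rows, so rows that do not move let the fingers close. It gives the time, the measured TCP pose, the force, the opening and the grip force at its end, in the units of the state.
- env.get_obs(): the state, without advancing time (a new reading comes with each control period).
- camera(name): name is "scene" or "top" or "wrist"; returns (picture, depth): 480x640x3 uint8, red, green, blue; 480x640 float32, mm along the optical axis (not along the pixel's ray), 0 where there is no reading.
- camera_model(name): a dict with "fx", "fy", "cx", "cy" (pixels), "D" ([k1, k2, p1, p2, k3] as OpenCV has them; the pictures are not rectified), "world_from_camera" (4x4, takes a point from camera to world coordinates). Camera axes: x right, y down, z forward; pixel columns grow to the right and rows downward; lengths in mm; the calibration is good to about 2 mm. A picture is of the moment at which its call begins: read the wrist's pose just before it. camera_model takes no time and is no camera call; for the wrist camera it gives the pose at the moment of the call.
- env.sign_off(): hands the job in; it is judged then, once.
The state is a dict: "t": time; "qpos": joint angles; "joint_velocities": joint speeds; "joint_efforts": joint torques, N m; "tool_pos": TCP position; "tool_rot": TCP orientation; "contact_force": force on the tool from outside, world axes, zero at the start; "moment": the same for the moment, N m; "finger_gap": finger opening in mm; "grip_force": force on a finger pad.
Only numpy, scipy, OpenCV 4.12 (cv2) and the standard library are available. Lean on these libraries where they do the work, as an engineer would, in place of code of your own. Each camera call takes 0.05 s, during which the arm holds its last target. There are 200 camera calls.

## Working session

There is one attempt and no reset: what is moved stays moved. The work goes in short steps, Python scripts to look and compute and a tool call to move; the robot and the scene stay as the last step left them, time stands still between calls to the robot, and variables do not carry over. Pictures are saved under pics/ and viewed, at most 10 in all, crops included, and the job is handed in when it is done.

Besides the shell and the picture viewer there is one more tool, called as name(argument=value, ...), one argument or row to a line, values as JSON. apply_moves: Moves the arm, as the interface text tells. Its arguments: {"type":"object","properties":{"xyz":{"type":"array"},"turn":{"type":"array"},"hand":{"type":"array"}},"required":["xyz","turn","hand"]}

```bash
mkdir -p pics && cat > h.py <<'E'
import numpy as np, cv2
from rig import env, camera, camera_model
def rays(m,uv,z):
    K=np.array([[m['fx'],0,m['cx']],[0,m['fy'],m['cy']],[0,0,1.]])
    n=cv2.undistortPoints(np.array(uv,float).reshape(-1,1,2),K,np.array(m['D'],float)).reshape(-1,2)
    T=np.array(m['world_from_camera']); d=np.c_[n,np.ones(len(n))]@T[:3,:3].T; o=T[:3,3]
    return o+d*((z-o[2])/d[:,2])[:,None]
def save(n,p): cv2.imwrite(n,cv2.cvtColor(p,cv2.COLOR_RGB2BGR))
E
python3 - <<'E'
from h import *
print(env.get_obs(),env.grip_point_offset)
for n in("top","wrist"):
    m=camera_model(n);p,d=camera(n);np.savez(f'{n}.npz',p=p,d=d);save(f'pics/{n}.png',p);print(n,m)
E
```

```text
{'t': 0.0, 'qpos': array([-8.76774447e+01,  2.18414780e+01,  7.43825918e+01, -1.48726563e-03,
        8.38578223e+01, -1.23363512e+01]), 'joint_velocities': array([ 0.09365838, -0.00282142,  0.05512762,  0.01655438,  0.11999357,
        0.025361  ]), 'joint_efforts': array([ 7.90423728e-04, -4.37927949e+01, -2.24553180e+01,  7.12865428e-02,
        3.52249166e-02, -1.22592578e-04]), 'tool_pos': array([ 139.16026032, -531.82785945,  238.14592061]), 'tool_rot': array([-1.79919683e+02, -1.60519108e-02,  1.46590555e+01]), 'contact_force': array([-0.46572785, -0.34149367,  1.21306519]), 'moment': array([-0.01224243, -0.00455437, -0.01744248]), 'grip_force': 0.0, 'finger_gap': 87.90896677997047} 18.700000000000003
top {'fx': 563.1516467202082, 'fy': 563.1516467202082, 'cx': 316.4441836289064, 'cy': 238.5513622766889, 'D': array([0.0005398, 0.       , 0.       , 0.       , 0.       ]), 'world_from_camera': array([[-2.02503147e-02, -9.85049314e-01,  1.71078267e-01,
         2.82215656e+02],
       [-9.99590868e-01,  2.34046977e-02,  1.64413155e-02,
        -4.01573599e+01],
       [-2.01995416e-02, -1.70675332e-01, -9.85120251e-01,
         1.46311250e+03],
       [ 0.00000000e+00,  0.00000000e+00,  0.00000000e+00,
         1.00000000e+00]])}
wrist {'fx': 431.78516316108175, 'fy': 431.78516316108175, 'cx': 315.7309678031669, 'cy': 237.90188580419698, 'D': array([-0.08212039,  0.        ,  0.        ,  0.        ,  0.        ]), 'world_from_camera': array([[ 2.52760629e-01, -9.25131214e-01, -2.83274251e-01,
         2.12016714e+02],
       [-9.67528727e-01, -2.41828317e-01, -7.35338461e-02,
        -5.12427226e+02],
       [-4.75279249e-04,  2.92662437e-01, -9.56215704e-01,
         3.84935584e+02],
       [ 0.00000000e+00,  0.00000000e+00,  0.00000000e+00,
         1.00000000e+00]])}
```

View pics/top.png

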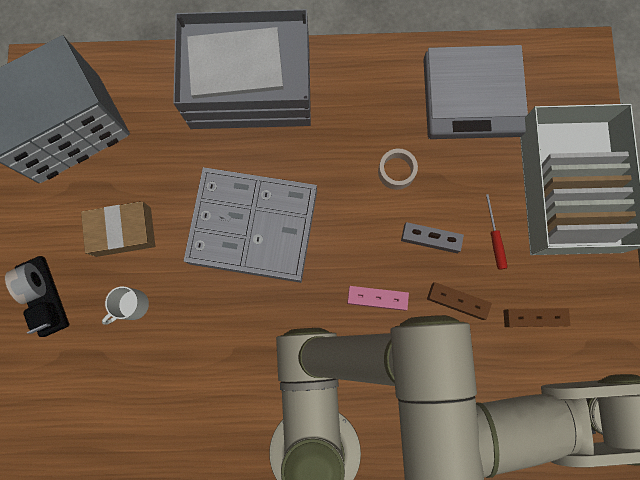

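View pics/wrist.png

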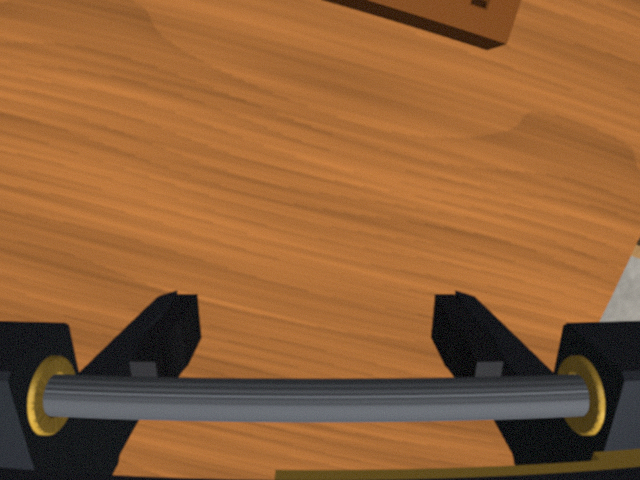

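The top view shows the grey rack at about (433,237), with the parcel lock at about (258,239) on the panel. The pink and brown look-alikes sit below the rack. Next I'll magnify both and take rough positions.

```bash
python3 - <<'E'
from h import *
p=np.load('top.npz')['p'];m=camera_model('top')
a=cv2.resize(p[212:262,393:473],(800,500),interpolation=cv2.INTER_CUBIC);save('pics/a.png',a)
print(rays(m,[[258,239],[185,262],[204,169],[316,184],[301,280]],61.5))
print(rays(m,[[417,230],[432,235],[456,241]],66))
# panel / rack top masks by greyness
h=cv2.cvtColor(p,cv2.COLOR_RGB2HSV)
k=((h[...,1]<60)&(h[...,2]>60)).astype(np.uint8)
for c in cv2.findContours(k,0,2)[0]:
    if cv2.contourArea(c)>500: print(cv2.contourArea(c),cv2.minAreaRect(c))
E
```

```text
[[527.98557372 131.1985228   61.5       ]
 [473.52845283 315.70081098  61.5       ]
 [715.50740482 271.01627315  61.5       ]
 [667.88534526 -18.50512119  61.5       ]
 [421.56195763  23.90815377  61.5       ]]
[[ 540.66015583 -270.23411805   66.        ]
 [ 526.99576472 -307.10264125   66.        ]
 [ 510.31969716 -366.0895923    66.        ]]
6565.0 ((447.3612365722656, 440.18316650390625), (81.3676986694336, 91.21817779541016), 86.90594482421875)
10232.5 ((562.9777221679688, 426.2062072753906), (85.04418182373047, 157.9866943359375), 85.66769409179688)
4838.0 ((315.0, 429.5), (99.0, 90.0), 90.0)
10789.0 ((375.939697265625, 366.0350341796875), (77.16193389892578, 196.74111938476562), 86.42366790771484)
1196.0 ((123.70603942871094, 303.2657775878906), (34.438934326171875, 48.7274284362793), 81.57302856445312)
1122.0 ((25.036088943481445, 283.2061767578125), (35.74018478393555, 36.0447883605957), 66.03750610351562)
945.5 ((432.92779541015625, 236.33212280273438), (59.39533233642578, 17.16431427001953), 12.264774322509766)
628.5 ((113.3013687133789, 226.86302185058594), (43.130130767822266, 16.121456146240234), 83.9909896850586)
11426.0 ((250.27560424804688, 223.8213653564453), (120.04949951171875, 98.91454315185547), 9.323591232299805)
1092.0 ((398.8046875, 167.62017822265625), (39.241798400878906, 37.014381408691406), 58.392494201660156)
69437.5 ((319.5, 127.0), (254.0, 639.0), 90.0)
```

View pics/a.png

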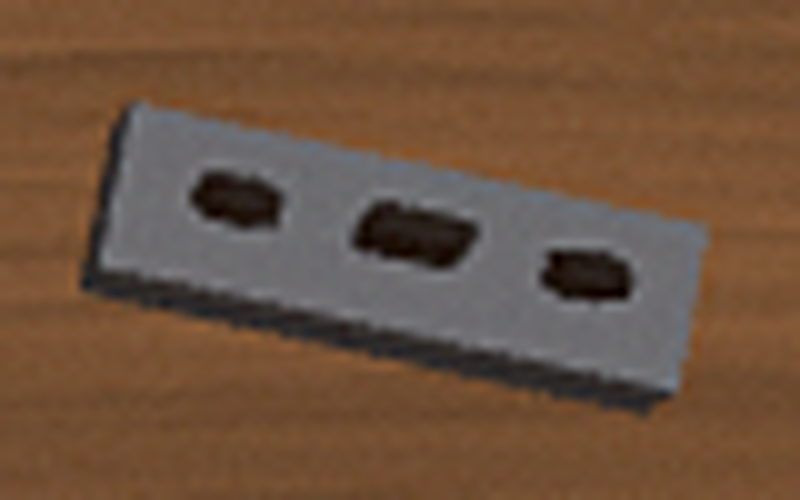

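The rectangular-headed key is in the middle slot, at about (434,235). Its neighbours have round heads. Rough key position is (527,-312), with rack yaw about -14°.

apply_moves(
  xyz=[
    [54, -14, 5],
    [54, -14, 5],
    [54, -14, 5],
    [54, -14, 5],
    [54, -14, 5],
    [54, -14, 5],
    [54, -14, 5],
    [53, -16, 5],
  ],
  turn=[0, 0, 0, 0, 0, 0, 0, 0],
  hand=[1, 1, 1, 1, 1, 1, 1, 1],
)

```text
t: 1.1
tool_pos: [528.7, -311.6, 198.2]
tool_rot: [-180.0, 0.0, 14.7]
contact_force: [0.2, -0.4, -0.6]
finger_gap: 88.2
grip_force: 0.0
```

apply_moves(
  xyz=[
    [0, 0, 0],
    [0, 0, 0],
    [0, 0, 0],
    [0, 0, 0],
    [0, 0, 0],
    [0, 0, 0],
    [0, 0, 0],
    [0, 0, 0],
  ],
  turn=[-0.18, -0.18, -0.18, -0.18, -0.18, -0.18, 0, 0],
  hand=[0.2, 0, -0.2, -0.2, -0.2, -0.2, -0.2, -0.2],
)

```text
t: 2.1
tool_pos: [527.2, -312.7, 198.5]
tool_rot: [-180.0, -0.0, 76.3]
contact_force: [-0.1, 0.7, -1.0]
finger_gap: 35.6
grip_force: 0.0
```

```bash
cat > look.py <<'E'
import sys
from h import *
m=camera_model('wrist');o=env.get_obs();p,d=camera('wrist')
n=sys.argv[1];np.savez(n+'.npz',p=p,d=d,T=m['world_from_camera']);save(f'pics/{n}.png',p)
print(o['t'],o['tool_pos'],o['tool_rot'],o['contact_force'],o['finger_gap'],o['grip_force'])
E
python3 look.py w1
```

```text
2.1 [ 527.24525638 -312.69422428  198.54229322] [-1.79979268e+02 -1.27494915e-02  7.63363908e+01] [-0.12836341  0.70650935 -1.01845058] 35.60497170004466 0.0
```

View pics/w1.png

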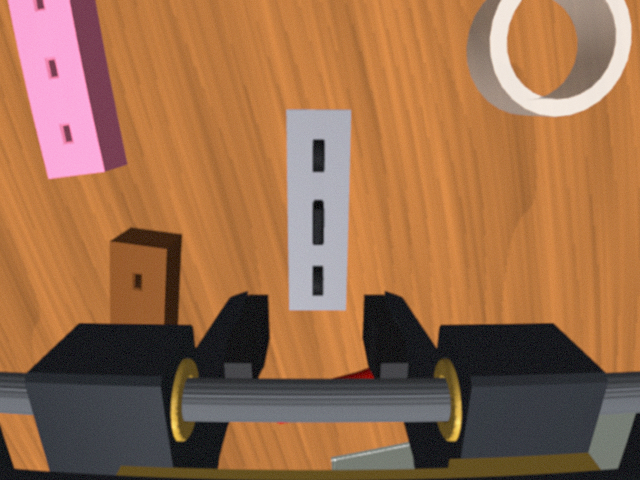

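The wrist view shows the grey rack at (288–350, 110–310). The large head is in the middle at (318,222), and the round heads are at (318,155) and (318,280). Now to measure.

```bash
python3 - <<'E'
from h import *
f=np.load('w1.npz');p,d=f['p'],f['d'];m=camera_model('wrist');m['world_from_camera']=f['T']
h=cv2.cvtColor(p,cv2.COLOR_RGB2HSV)
k=np.zeros((480,640),np.uint8);k[95:325,270:362]=255
g=((h[...,1]<50)&(h[...,2]>120)).astype(np.uint8)*(k>0)
cs=[c for c in cv2.findContours(g,0,1)[0]];c=max(cs,key=cv2.contourArea)
W=rays(m,c.reshape(-1,2),40)[:,:2].astype(np.float32)
(ctr,sz,an)=cv2.minAreaRect(W);B=cv2.boxPoints((ctr,sz,an));print('rack',ctr,sz,an)
e=max([(B[1]-B[0]),(B[2]-B[1])],key=np.linalg.norm);y=np.degrees(np.arctan2(e[1],e[0]));print('rack yaw',y-90)
b=((h[...,2]<80)&(k>0)).astype(np.uint8);n,_,st,ce=cv2.connectedComponentsWithStats(b)
for s,q in zip(st[1:],ce[1:]):
    if 100<s[4]<2000: 
        sl=np.s_[s[1]:s[1]+s[3],s[0]:s[0]+s[2]]
        q4=rays(m,[[s[0]-.5,q[1]],[s[0]+s[2]-.5,q[1]],[q[0],s[1]-.5],[q[0],s[1]+s[3]-.5]],70 if s[4]>400 else 64)
        print(s,q.round(1),q4[:,:2].round(1).tolist(),'zdepth',np.median(d[sl]))
E
```

```text
rack (527.8327026367188, -313.62994384765625) (150.09756469726562, 44.03117752075195) 76.03811645507812
rack yaw -13.961876
[313 140  11  31 332] [318.1 155.1] [[535.5, -267.8], [542.4, -269.5], [541.4, -259.0], [536.7, -278.3]] zdepth 279.14926
[313 200  11  44 443] [317.7 221.9] [[525.3, -309.6], [532.4, -311.3], [532.2, -295.8], [525.1, -324.9]] zdepth 285.40546
[313 267  10  28 267] [317.3 280.5] [[514.7, -352.5], [521.6, -354.1], [520.5, -343.1], [515.5, -363.7]] zdepth 305.3305
```

apply_moves(
  xyz=[
    [-0.7, 0.8, 30],
    [0, 0, 40],
    [0, 0, 40],
    [0, 0, 24],
    [0, 0, 12],
    [0, 0, 6],
    [0, 0, 2],
    [0, 0, 0],
  ],
  turn=[0.006, 0, 0, 0, 0, 0, 0, 0],
  hand=[-0.2, -0.2, -0.2, -0.2, -0.2, -0.2, -0.2, -0.2],
)

```text
t: 3.15
tool_pos: [528.2, -313.8, 45.4]
tool_rot: [179.9, 0.0, 76.2]
contact_force: [0.5, -0.6, 0.4]
finger_gap: 34.9
grip_force: 0.0
```

```bash
python3 look.py w2
```

```text
3.15 [ 528.1623455  -313.80884746   45.41248241] [1.79940622e+02 3.01683331e-02 7.61828882e+01] [ 0.47278949 -0.57530342  0.37853477] 34.86422550880945 0.0
```

View pics/w2.png

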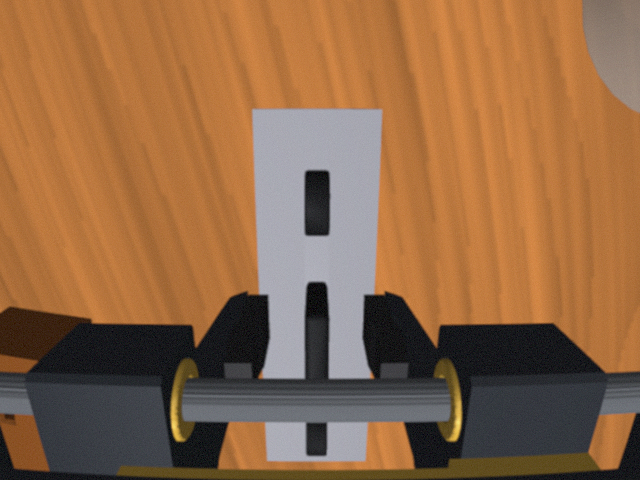

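The head at (317,330) is centred between the fingers (267 and 364). Closing now.

apply_moves(
  xyz=[
    [0, 0, 1.5],
    [0, 0, 0],
    [0, 0, 0],
    [0, 0, 0],
    [0, 0, 0],
    [0, 0, 0],
  ],
  turn=[0, 0, 0, 0, 0, 0],
  hand=[-0.4, -0.8, -1, -1, -1, -1],
)

```text
t: 3.95
tool_pos: [527.9, -313.6, 43.3]
tool_rot: [180.0, 0.0, 76.2]
contact_force: [-0.8, -1.0, 0.2]
finger_gap: 7.6
grip_force: 30.0
```

apply_moves(
  xyz=[
    [0, 0, -10],
    [0, 0, -30],
    [0, 0, -40],
    [0, 0, -27],
    [0, 0, 0],
  ],
  turn=[0, 0, 0, 0, 0],
  hand=[-1, -1, -1, -1, -1],
)

```text
t: 4.58
tool_pos: [528.5, -314.1, 152.6]
tool_rot: [179.8, 0.1, 76.2]
contact_force: [-0.8, 0.7, -0.4]
finger_gap: 7.7
grip_force: 30.0
```

apply_moves(
  xyz=[
    [40, -7, 0],
    [58, -10, 0],
    [60, -11, 0],
    [60, -11, 0],
    [60, -11, 0],
    [60, -11, 0],
    [56, -9, 0],
    [40, -6, 0],
  ],
  turn=[0, 0, 0, 0, 0, 0, 0, 0],
  hand=[-1, -1, -1, -1, -1, -1, -1, -1],
)

```text
t: 5.58
tool_pos: [556.9, 128.3, 149.1]
tool_rot: [-179.9, 0.0, 76.3]
contact_force: [0.3, -0.0, 0.2]
finger_gap: 8.1
grip_force: 30.0
```

apply_moves(
  xyz=[
    [0, 0, 0],
    [0, 0, 0],
    [0, 0, 0],
    [0, 0, 0],
    [0, 0, 0],
    [0, 0, 0],
    [0, 0, 0],
    [0, 0, 0],
  ],
  turn=[-0.16, -0.16, -0.16, -0.16, -0.16, -0.16, -0.16, -0.16],
  hand=[-1, -1, -1, -1, -1, -1, -1, -1],
)

```text
t: 6.58
tool_pos: [557.1, 125.9, 149.0]
tool_rot: [-179.9, -0.1, 149.8]
contact_force: [-0.5, -0.7, -0.9]
finger_gap: 8.0
grip_force: 30.0
```

apply_moves(
  xyz=[
    [0, 0, 0],
    [0, 0, 0],
    [0, 0, 0],
    [0, 0, 0],
    [0, 0, 0],
  ],
  turn=[-0.16, -0.16, -0.04, 0, 0],
  hand=[-1, -1, -1, -1, -1],
)

```text
t: 7.2
tool_pos: [557.4, 125.9, 149.6]
tool_rot: [-180.0, -0.1, 170.1]
contact_force: [0.3, 0.5, 0.1]
finger_gap: 7.9
grip_force: 30.0
```

```bash
python3 look.py w3
```

```text
7.2 [557.42124789 125.93417974 149.6453739 ] [-1.79987273e+02 -6.28989607e-02  1.70101078e+02] [0.32868068 0.49863234 0.06308389] 7.936129461000795 29.999907184392214
```

View pics/w3.png

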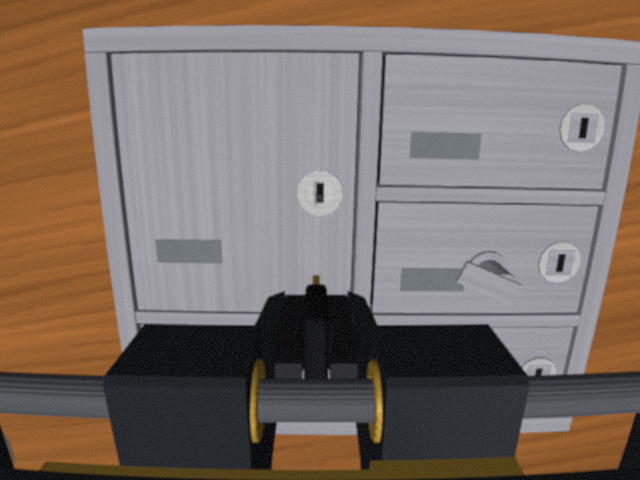

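The parcel lock ring is at about (320,193). Its neighbouring locks are at (582,127) and (560,262), and the held key is at (316,310). Now to measure the ring centre and panel yaw.

```bash
python3 - <<'E'
from h import *
f=np.load('w3.npz');p,d=f['p'],f['d'];m=camera_model('wrist');m['world_from_camera']=f['T']
h=cv2.cvtColor(p,cv2.COLOR_RGB2HSV)
r=p[160:226,285:355];g=r.min(2);print('levels',np.percentile(g,[5,30,50,70,95]))
t,b=cv2.threshold(g,0,255,cv2.THRESH_OTSU);b=(g>195).astype(np.uint8) 
c=max(cv2.findContours(b,0,1)[0],key=cv2.contourArea)
hull=cv2.convexHull(c).reshape(-1,2)+[285,160]
W=rays(m,hull,62)[:,:2].astype(np.float32);print('ring',cv2.fitEllipse(W),t)
# keyhole
k=(g<70).astype(np.uint8);n,_,st,ce=cv2.connectedComponentsWithStats(k)
for s,q in zip(st[1:],ce[1:]):
    if s[4]>20: print('hole',s,q+[285,160],rays(m,[q+[285,160]],62))
# panel outer edges: wood saturation high
w=((h[...,1]<70)).astype(np.uint8)
def edge(pts,name):
    P=rays(m,pts,61.5)[:,:2].astype(np.float32)
    v=cv2.fitLine(P,cv2.DIST_HUBER,0,.01,.01).ravel();print(name,v,np.degrees(np.arctan2(v[1],v[0])))
    return v
e1=edge([[u,np.argmax(w[:80,u])-.5] for u in range(100,600,4)],'near')
e2=edge([[np.argmax(w[v,40:200])+39.5,v] for v in range(50,300,4)],'right')
e3=edge([[639-np.argmax(w[v,::-1])+.5,v] for v in range(80,350,4) if w[v,639]==0],'left')
y=np.degrees(np.arctan2(e1[1],e1[0]));y=(y%180)-90;print('panel yaw',y)
c,s=np.cos(np.radians(y)),np.sin(np.radians(y));R=np.array([[c,-s],[s,c]])
a=(R.T@e1[2:])[0];bb=(R.T@e2[2:])[1];l=(R.T@e3[2:])[1];print('width y',l-bb)
print('lock from edges',R@np.array([a+125-39,bb+150-26]))
E
```

```text
levels [128. 155. 158. 168. 189.]
ring ((531.3801879882812, 137.82736206054688), (1.7749823331832886, 3.598839282989502), 5.322072982788086) 116.0
hole [ 32  24   6  18 104] [319.49038462 192.17307692] [[527.58711793 133.43330382  62.        ]]
near [1.8403362e-01 9.8291993e-01 4.4637430e+02 1.6507787e+02] 79.3952
right [ 9.8301166e-01 -1.8354303e-01  4.8440295e+02  1.5269316e+01] -10.576199
left [ 9.8311162e-01 -1.8300688e-01  5.9278412e+02  3.0036652e+02] -10.5449505
panel yaw -10.604797
width y 300.1735
lock from edges [527.9146 133.2773]
```

```bash
python3 - <<'E'
from h import *
f=np.load('w3.npz');p,d=f['p'],f['d'];m=camera_model('wrist');m['world_from_camera']=f['T']
h=cv2.cvtColor(p,cv2.COLOR_RGB2HSV)
s=np.s_[265:300,295:340];k=((h[...,1]>80)&(h[...,0]>8)&(h[...,0]<32))[s]
for i,row in enumerate(k):
    u=np.flatnonzero(row)
    if len(u): print(265+i,u.min()+295,u.max()+295,d[265+i,u.min()+295:u.max()+296].round(0))
T=np.array([557.42,125.93]);y=np.radians(170.1);ax=np.array([np.cos(y),np.sin(y)]);ay=np.array([np.sin(y),-np.cos(y)])
u=np.argwhere(k);v0=u[:,0].min();uu=u[u[:,0]<v0+4,1].mean()+295
for z in(114.3,119.3): 
    q=rays(m,[[uu,265+v0]],z)[0,:2]-T;print('z',z,'tool x,y of blade lower edge',q@ax,q@ay)
D=np.array([527.8,133.3])-T;print('move',D@ax,D@ay)
E
```

```text
276 314 318 [186. 188. 188. 187. 188.]
277 314 318 [186.   0. 186. 186. 184.]
278 314 318 [184. 185. 186. 184. 186.]
279 314 318 [184. 183. 184. 184. 183.]
280 314 318 [183. 183. 184. 182. 183.]
281 314 318 [182. 182. 181. 181. 181.]
282 314 318 [181. 182. 181. 181. 180.]
283 314 318 [180. 181. 180. 180. 180.]
284 313 318 [158. 159. 158. 159. 158. 160.]
285 313 317 [157. 158. 158. 158. 157.]
287 316 316 [156.]
289 308 319 [154. 155. 154. 155. 155. 155. 154. 155. 154. 154. 154. 154.]
290 311 317 [154. 154. 153. 153. 153. 153. 153.]
291 309 315 [153. 152. 152. 153. 152. 153. 153.]
292 318 324 [151. 150. 151. 150. 153. 152. 153.]
293 316 316 [151.]
294 309 309 [150.]
295 314 319 [149. 150. 149. 148. 149. 149.]
297 300 324 [157. 156. 156. 157. 157. 150. 149. 149. 148. 147. 148. 148. 148. 148.
 148. 147. 148. 148. 148. 147. 148. 147. 148. 148. 149.]
298 314 320 [147. 147. 148. 147. 147. 147. 147.]
299 301 336 [156. 154. 156. 155. 149. 148. 146. 146. 146. 147. 146. 147. 147. 146.
 146. 146. 146. 146. 147. 147. 145. 146. 148. 147. 148. 150. 155. 156.
 154. 156. 156. 157. 155. 156. 156. 156.]
z 114.3 tool x,y of blade lower edge 2.1641892095823323 0.39861365341879834
z 119.3 tool x,y of blade lower edge 4.170830986005557 0.40398927418836705
move 30.44605570976366 2.1677157834845753
```

apply_moves(
  xyz=[
    [10, 1.8, 0],
    [15, 0, 5],
    [5.8, 0, 15],
    [0, 0, 15],
    [0, 0, 7],
    [0, 0, 0],
    [0, 0, 0],
  ],
  turn=[0.012, 0, 0, 0, 0, 0, 0],
  hand=[-1, -1, -1, -1, -1, -1, -1],
)

```text
t: 8.12
tool_pos: [528.0, 133.2, 108.6]
tool_rot: [180.0, 0.0, 169.5]
contact_force: [-0.3, 0.9, -0.0]
finger_gap: 7.6
grip_force: 30.0
```

```bash
python3 look.py w4; python3 -c "
import cv2;p=cv2.imread('pics/w4.png')[200:380,215:425];cv2.imwrite('pics/w4c.png',cv2.resize(p,None,fx=3,fy=3,interpolation=2))"
```

```text
8.125 [528.0382846  133.24910466 108.56881053] [1.79991012e+02 3.77930680e-02 1.69461388e+02] [-0.27506681  0.86449062 -0.02942607] 7.640795043863334 29.999899277463555
```

View pics/w4c.png

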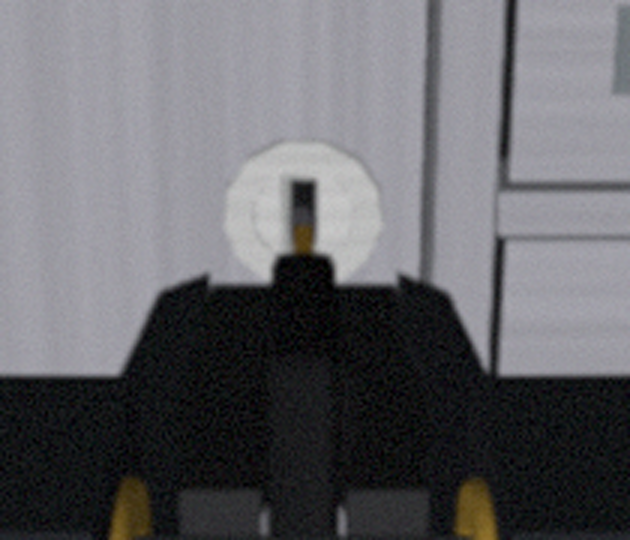

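The blade (column 303 in the crop) is centred over the slot (304). Descending carefully.

apply_moves(
  xyz=[
    [0, 0, 4],
    [0, 0, 4],
    [0, 0, 3],
    [0, 0, 2],
    [0, 0, 2],
    [0, 0, 0],
  ],
  turn=[0, 0, 0, 0, 0, 0],
  hand=[-1, -1, -1, -1, -1, -1],
)

```text
t: 8.93
tool_pos: [527.6, 133.3, 93.1]
tool_rot: [-180.0, -0.0, 169.5]
contact_force: [-0.1, 0.0, -0.1]
finger_gap: 7.6
grip_force: 30.0
```

apply_moves(
  xyz=[
    [0, 0, 2],
    [0, 0, 2],
    [0, 0, 1],
    [0, 0, 1],
    [0, 0, 0],
  ],
  turn=[0, 0, 0, 0, 0],
  hand=[-1, -1, -1, -1, -1],
)

```text
t: 9.55
tool_pos: [527.6, 133.3, 87.2]
tool_rot: [-180.0, -0.0, 169.5]
contact_force: [0.2, -0.4, -0.8]
finger_gap: 7.7
grip_force: 30.0
```

The blade is in the slot with no side force. The first pin should catch at TCP z of about 81, so I'll approach it with a wiggle.

apply_moves(
  xyz=[
    [0, 0, 1.5],
    [0, 0, 1],
    [0, 0, 1],
    [0, 0, 0.7],
    [0, 0, 0.7],
    [0, 0, 0],
  ],
  turn=[0, 0, 0, 0, 0, 0],
  hand=[-1, -1, -1, -1, -1, -1],
)

```text
t: 10.3
tool_pos: [527.7, 133.3, 82.3]
tool_rot: [180.0, -0.0, 169.5]
contact_force: [-0.1, -0.0, 0.2]
finger_gap: 7.7
grip_force: 30.0
```

apply_moves(
  xyz=[
    [0, 0, 0.5],
    [0, 0, 0.5],
    [0, 0, 0.5],
    [0, 0, 0],
  ],
  turn=[0, 0, 0, 0],
  hand=[-1, -1, -1, -1],
)

```text
t: 10.8
tool_pos: [527.9, 133.3, 81.3]
tool_rot: [180.0, 0.0, 169.5]
contact_force: [-1.3, -0.1, 4.6]
finger_gap: 7.8
grip_force: 30.0
```

Contact at 4.6 N. Wiggling with a light push.

apply_moves(
  xyz=[
    [0, 0, 0.5],
    [0, 0, 0.2],
    [0, 0, 0.2],
    [0, 0, 0.2],
    [0, 0, 0.2],
    [0, 0, 0],
  ],
  turn=[0.085, -0.085, -0.085, 0.085, 0.085, -0.085],
  hand=[-1, -1, -1, -1, -1, -1],
)

```text
t: 11.55
tool_pos: [528.0, 133.3, 80.7]
tool_rot: [180.0, 0.1, 169.5]
contact_force: [-3.4, -0.5, 12.7]
finger_gap: 7.7
grip_force: 30.0
```

apply_moves(
  xyz=[
    [0, 0, -0.5],
    [0, 0, 0],
    [0, 0, 0],
    [0, 0, 0],
    [0, 0, 0],
    [0, 0, 0],
    [0, 0, 0],
    [0, 0, 0],
  ],
  turn=[0.1, -0.1, -0.1, 0.1, 0.1, -0.1, -0.1, 0.1],
  hand=[-1, -1, -1, -1, -1, -1, -1, -1],
)

```text
t: 12.55
tool_pos: [527.6, 133.3, 80.1]
tool_rot: [-180.0, -0.0, 169.4]
contact_force: [-1.6, -0.2, 2.2]
finger_gap: 7.8
grip_force: 30.0
```

apply_moves(
  xyz=[
    [0, 0, 0.6],
    [0, 0, 0.5],
    [0, 0, 0.4],
    [0, 0, 0.4],
    [0, 0, 0.3],
    [0, 0, 0.3],
    [0, 0, 0],
    [0, 0, 0],
  ],
  turn=[0.1, -0.1, -0.1, 0.1, 0.1, -0.1, -0.1, 0.1],
  hand=[-1, -1, -1, -1, -1, -1, -1, -1],
)

```text
t: 13.55
tool_pos: [527.6, 133.2, 77.4]
tool_rot: [-180.0, -0.0, 169.4]
contact_force: [-0.4, 0.2, 1.4]
finger_gap: 7.8
grip_force: 30.0
```

apply_moves(
  xyz=[
    [0, 0, 0.7],
    [0, 0, 0.7],
    [0, 0, 0.7],
    [0, 0, 0.7],
    [0, 0, 0.5],
    [0, 0, 0.4],
    [0, 0, 0.3],
    [0, 0, 0],
  ],
  turn=[0.1, -0.1, -0.1, 0.1, 0.1, -0.1, -0.1, 0.1],
  hand=[-1, -1, -1, -1, -1, -1, -1, -1],
)

```text
t: 14.55
tool_pos: [528.1, 133.2, 74.0]
tool_rot: [180.0, 0.1, 169.4]
contact_force: [0.3, -1.3, 5.1]
finger_gap: 7.8
grip_force: 30.0
```

Second pin contact, at 5 N. Wiggling.

apply_moves(
  xyz=[
    [0, 0, 0.4],
    [0, 0, 0.2],
    [0, 0, 0],
    [0, 0, 0],
    [0, 0, 0],
    [0, 0, 0],
    [0, 0, 0],
    [0, 0, 0],
  ],
  turn=[0.1, -0.1, -0.1, 0.1, 0.1, -0.1, -0.1, 0.1],
  hand=[-1, -1, -1, -1, -1, -1, -1, -1],
)

```text
t: 15.55
tool_pos: [528.3, 133.2, 73.7]
tool_rot: [180.0, 0.1, 169.4]
contact_force: [-1.2, -1.6, 8.1]
finger_gap: 7.7
grip_force: 30.0
```

apply_moves(
  xyz=[
    [0, 0, 0.3],
    [0, 0, 0],
    [0, 0, 0],
    [0, 0, 0],
    [0, 0, 0],
    [0, 0, 0],
    [0, 0, 0],
    [0, 0, 0],
  ],
  turn=[0.11, -0.11, -0.11, 0.11, 0.11, -0.11, -0.11, 0.11],
  hand=[-1, -1, -1, -1, -1, -1, -1, -1],
)

```text
t: 16.55
tool_pos: [528.4, 133.2, 73.7]
tool_rot: [180.0, 0.1, 169.4]
contact_force: [-0.8, -1.4, 8.6]
finger_gap: 7.5
grip_force: 30.0
```

apply_moves(
  xyz=[
    [0, 0, 0],
    [0, 0, 0],
    [0, 0, 0],
    [0, 0, 0],
    [0, 0, 0],
    [0, 0, 0],
    [0, 0, 0],
    [0, 0, 0],
  ],
  turn=[0.12, 0, -0.12, -0.12, 0, 0.12, 0.12, -0.12],
  hand=[-1, -1, -1, -1, -1, -1, -1, -1],
)

```text
t: 17.55
tool_pos: [528.2, 133.3, 72.8]
tool_rot: [180.0, 0.1, 169.4]
contact_force: [1.2, 0.2, 1.9]
finger_gap: 7.6
grip_force: 30.0
```

apply_moves(
  xyz=[
    [0, 0, 0.6],
    [0, 0, 0.6],
    [0, 0, 0.6],
    [0, 0, 0.6],
    [0, 0, 0.5],
    [0, 0, 0.5],
    [0, 0, 0.5],
    [0, 0, 0],
  ],
  turn=[0.1, -0.1, -0.1, 0.1, 0.1, -0.1, -0.1, 0.1],
  hand=[-1, -1, -1, -1, -1, -1, -1, -1],
)

```text
t: 18.55
tool_pos: [528.1, 133.1, 68.6]
tool_rot: [-180.0, 0.0, 169.3]
contact_force: [2.0, -2.5, -0.7]
finger_gap: 8.1
grip_force: 30.0
```

apply_moves(
  xyz=[
    [0, 0, 0.6],
    [0, 0, 0.6],
    [0, 0, 0.6],
    [0, 0, 0.5],
    [0, 0, 0.4],
    [0, 0, 0.4],
    [0, 0, 0],
    [0, 0, 0],
  ],
  turn=[0.05, -0.05, -0.05, 0.05, 0, 0, 0, 0],
  hand=[-1, -1, -1, -1, -1, -1, -1, -1],
)

```text
t: 19.55
tool_pos: [527.9, 133.2, 65.6]
tool_rot: [180.0, 0.0, 169.5]
contact_force: [2.8, -0.2, 0.6]
finger_gap: 7.6
grip_force: 30.0
```

apply_moves(
  xyz=[
    [0, 0, 0.4],
    [0, 0, 0.4],
    [0, 0, 0.4],
    [0, 0, 0.4],
    [0, 0, 0],
  ],
  turn=[0, 0, 0, 0, 0],
  hand=[-1, -1, -1, -1, -1],
)

```text
t: 20.18
tool_pos: [528.0, 133.2, 65.2]
tool_rot: [180.0, 0.1, 169.5]
contact_force: [0.4, -1.2, 12.1]
finger_gap: 7.7
grip_force: 30.0
```

The key is home: 12 N at TCP z 65.2, where 65.3 is expected. I'll ease the push and turn clockwise.

apply_moves(
  xyz=[
    [0, 0, -0.8],
    [0, 0, 0],
    [0, 0, 0],
    [0, 0, 0],
    [0, 0, 0],
    [0, 0, 0],
  ],
  turn=[0, 0.08, 0.1, 0.1, 0.1, 0],
  hand=[-1, -1, -1, -1, -1, -1],
)

```text
t: 20.92
tool_pos: [528.0, 133.3, 65.2]
tool_rot: [180.0, 0.0, 147.6]
contact_force: [3.0, -0.8, 6.1]
finger_gap: 7.5
grip_force: 30.0
```

```bash
python3 -c "
from h import *;o=env.get_obs();print(o['tool_pos'],o['tool_rot'],o['moment'],o['contact_force'])"
```

```text
[527.99237663 133.29614124  65.22234549] [1.79970288e+02 4.58791327e-02 1.47640157e+02] [-7.33048348e-02 -5.69495641e-01 -2.10798151e-04] [ 2.99237222 -0.78276067  6.08703239]
```

apply_moves(
  xyz=[
    [0, 0, 0],
    [0, 0, 0],
    [0, 0, 0],
    [0, 0, 0],
    [0, 0, 0],
    [0, 0, 0],
    [0, 0, 0],
    [0, 0, 0],
  ],
  turn=[0.12, 0.12, 0.12, 0.12, 0.12, 0.12, 0.12, 0],
  hand=[-1, -1, -1, -1, -1, -1, -1, -1],
)

```text
t: 21.92
tool_pos: [528.2, 133.4, 65.3]
tool_rot: [179.9, 0.0, 99.5]
contact_force: [2.8, 0.6, 5.8]
finger_gap: 7.7
grip_force: 30.0
```

apply_moves(
  xyz=[
    [0, 0, 0],
    [0, 0, 0],
    [0, 0, 0],
    [0, 0, 0],
    [0, 0, 0],
    [0, 0, 0],
  ],
  turn=[0.1, 0.1, 0.1, 0.05, 0, 0],
  hand=[-1, -1, -1, -1, -1, -1],
)

```text
t: 22.68
tool_pos: [528.2, 133.4, 65.3]
tool_rot: [179.9, -0.0, 79.5]
contact_force: [4.1, -0.1, 4.0]
finger_gap: 7.8
grip_force: 30.0
```

```bash
python3 -c "
from h import *;o=env.get_obs();print(o['tool_pos'],o['tool_rot'],o['moment'],o['contact_force'])"
```

```text
[528.24908979 133.40023935  65.2538697 ] [ 1.79910278e+02 -2.92548096e-02  7.95258108e+01] [-0.00830551 -0.62548636  0.09849545] [ 4.11493397 -0.14937971  3.99964693]
```

apply_moves(
  xyz=[
    [0, 0, 0],
    [0, 0, 0],
    [0, 0, 0],
    [0, 0, 0],
  ],
  turn=[0.04, 0.04, 0.02, 0],
  hand=[-1, -1, -1, -1],
)

```text
t: 23.18
tool_pos: [528.3, 133.4, 65.3]
tool_rot: [179.9, -0.0, 73.8]
contact_force: [3.7, -0.4, 4.5]
finger_gap: 7.7
grip_force: 30.0
```

```bash
python3 -c "
from h import *;o=env.get_obs();print(o['tool_pos'],o['tool_rot'],o['moment'],o['contact_force'])"
```

```text
[528.2719778  133.39878452  65.26036434] [ 1.79910436e+02 -3.81150276e-02  7.37916808e+01] [-0.01513835 -0.67457449  0.13046447] [ 3.67355286 -0.3718058   4.49670553]
```

apply_moves(
  xyz=[
    [0, 0, 0],
    [0, 0, 0],
    [0, 0, 0],
    [0, 0, 0],
  ],
  turn=[0.03, 0.03, 0, 0],
  hand=[-1, -1, -1, -1],
)

```text
t: 23.68
tool_pos: [528.3, 133.4, 65.2]
tool_rot: [179.9, -0.0, 70.4]
contact_force: [4.4, 0.4, 5.9]
finger_gap: 7.6
grip_force: 30.0
```

```bash
python3 look.py w5; python3 -c "
from h import *;o=env.get_obs();print(o['tool_rot'],o['moment'],o['contact_force'])
p=cv2.imread('pics/w5.png')[200:380,215:425];cv2.imwrite('pics/w5c.png',cv2.resize(p,None,fx=3,fy=3,interpolation=2))"
```

```text
23.675 [528.25886242 133.39464381  65.24780596] [ 1.79915619e+02 -4.43131239e-02  7.03642075e+01] [4.38567063 0.39899335 5.87345957] 7.566695648663381 30.000843331217766
[ 1.79916176e+02 -4.29585133e-02  7.03612652e+01] [-0.03170838 -0.74139227  0.15163582] [4.11916144 0.33903188 4.08797743]
```

View pics/w5c.png

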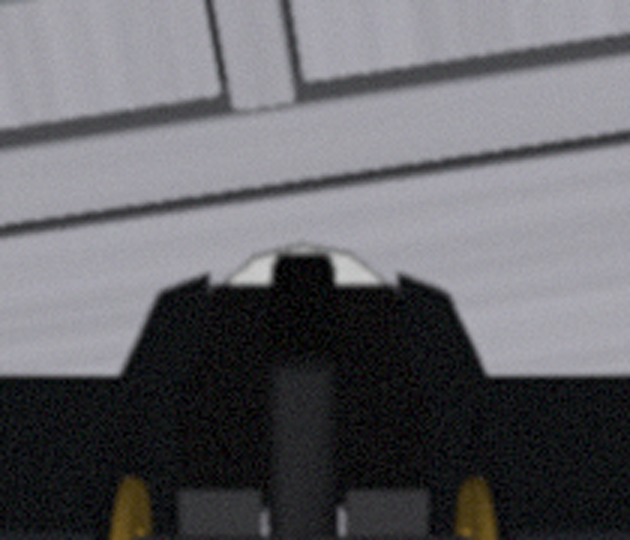

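The head sits on the ring at crop (302,265), still square in the fingers. It has turned 99°, so the plug is at its stop, and the moment holds at 0.15 N m. Handing in.

```bash
python3 -c "
from rig import env
print(env.sign_off())"
```

```text
the job is handed in; nothing more can be done
None
```

I put the rectangular-headed key into the parcel door's lock by wiggling and pushed it home at about 12 N. I then turned it 99° clockwise, which should put the cylinder at its stop, and handed in at 23.7 s still gripping and holding it turned.

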